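# Load the component test jig and hold its spring slide at the index

## Task

Seat the capacitor can in the round nest and the relay cube in the square nest of the test jig, both upright, right down on the nest floors and let go. Then pull the jig's spring-return slide out by its upright grip until its pointer lines up with the index clip on the scale, and finish there: keep hold of the grip with the pointer at the mark, because the slide springs back if it is let go. Leave the other things on the bench where they are.

Things in the scene. Friction and masses are not known exactly. Their poses are not given: they have to be found in the camera images.
- capacitor_can: Capacitor: upright cylinder, 35 mm across, 47 mm high, dark sleeve and pale metal top. 60 g nominal (40 to 80 g). Stands loose on the bench. Origin at the centre of its underside, z along its axis, up.
- relay_cube: Relay: upright block 28 x 28 x 30 mm (x, y, z), 30 g nominal (20 to 40 g). Stands loose on the bench. Origin at the centre of its underside, x and y square to its sides, z up. Any of its four yaws fits the square nest.
- jig: Test jig, fixed; place and yaw vary. Grey housing 45 mm high: x -56 to 56 for y 0 to 54 mm, where a white nest block (top at z = 69 mm) sits on it, and x -56 to 22 for y -105 to 0. A slide comes out of the block's -y face along x = 0 and is pulled toward -y. A scale rail (top z = 57 mm) runs beside it at x = -47 mm. Origin on the bench under the middle of that face, z up.
- nest_round (a point): Centre of the round nest's floor, at jig x = -27, y = 27, z = 57 mm; axes as the jig's. The bore is 39 mm across, 12 mm deep, its mouth chamfered 3 mm. The seated can stands 35 mm above the block.
- nest_square (a point): Centre of the square nest's floor, at jig x = 27, y = 27, z = 57 mm; axes as the jig's. The pocket is 32 x 32 mm, sides along jig x and y, 12 mm deep, mouth chamfered 3 mm. The seated relay stands 18 mm above the block. Mind the monitor to the right of the jig: its lower edge is 0.48 m above the bench, from (0.55, 0.23) to (0.67, -0.29) in world x, y; carry low and near the robot.
- test_slide (a joint): The slide's travel in m: 0 fully in (where its spring keeps it), growing as it is pulled out to the jig's -y, stop at 0.060. The spring pulls it back with 3.9 N when in and 130 N/m more as it comes out (about 9 N at 40 mm), and returns it fully when let go.
- pull_grip (a point): Middle of the slide's black upright grip: a plate 44 mm wide (jig x), 10 mm thick (jig y), 34 mm tall, z = 71 to 105 mm above the bench, on a thin post. Moves with the slide; at jig y = -50 mm with the slide in. Pinch it from above across its 10 mm thickness; beside it slide, pointer, rails and clip stay below 64 mm, the block below 69 mm.
- pointer_tip (a point): Tip of the small steel pointer that sticks out of the slide to the jig's -x, 59 mm above the bench, beside the scale rail. It moves with the slide and is always 20 mm behind (jig +y of) the middle of the grip; 30 mm in front of the block when the slide is in.
- index_mark (a point): The mark: tip, on the side facing the slide, of the dark index clip (16 x 10 x 6 mm, white line across it) fixed on the scale rail; axes as the jig's. Its place along the rail varies: 25 to 43 mm in front (jig -y) of where the pointer rests. The pointer is at the mark when both have the same jig y.
- battery_9v: Bystander, to be left alone: black battery block, 26 x 48 x 17 mm.
- terminal_strip: Bystander, to be left alone: green terminal strip, 18 x 62 x 17 mm.
- solder_reel: Bystander, to be left alone: reel of solder, 60 mm across, 50 mm high.
Things that resemble listed ones, but are neither listed nor needed, are in the scene too. There is more than one size of the capacitor_can; the one meant has the size given above.

How it is judged:
By the outcome, as a careful person would: the job done as asked, in the order asked, and still so for the second after the job is handed in, while the arm keeps its last pose, push and grip.
It also fails if it takes over 72 s, if anything falls off the work surface, if the arm or the gripper's body presses on something with over 40 N, if the wrist force passes 120 N, or if a joint passes its speed limit or range.

## Robot

A 7-joint arm with a two-finger parallel gripper is mounted at the origin on a cart in front of the work surface, level with it; the furniture and walls round the work are solid. World frame = base frame: x ahead of the robot, y to its left, z up, the work surface at z = 0. Lengths are in mm, angles in rad, forces in N, time in s.
With the tool pointing down it reaches from about 425 to 1025 mm from the base axis. Payload 9.4 kg.
Tool frame: the origin (TCP) lies at the very end of the fingers, on their centre line; the grasp point (between the pads) lies 19 mm behind it; z points along the fingers, y is the line along which they close (so a half turn about z gives the same grasp; the last joint's range is limited). The gripper opens to 93 mm and grips with 3 to 60 N. Pads are 15 mm wide; open, the fingers measure 128 mm over their backs; the gripper's body (75 mm by 188 mm) begins 65 mm behind the grasp point.
Start: joints at [-1.387, 0.599, -0.003, 1.599, 0.002, 0.943, -0.08], TCP at [186.949, 700.482, 218.618] pointing down, gripper open.
Joint ranges: [-2.57, 2.57], [-0.35, 1.97], [-1.29, 1.29], [0.11, 2.56], [-1.05, 4.19], [0.11, 1.86], [-2.63, 2.63]. Speed limits (rad/s): [2.22, 2.22, 3.01, 3.01, 3.14, 3.14, 3.14].

## Interface

Orientations are given as a unit quaternion [x, y, z, w].
In Python, from rig import telemetry, vision, finish_job gives the robot as it stands.
- The arm moves only by the shell command python3 -m jog 'ROWS' [OPENING]. ROWS is JSON, one flat list of numbers, 4 for each row, row after row: the shift along the tool's x, y, z in m, then the turn about the tool's z in degrees. A call has 1 to 12 rows; each row is the pose to reach, as a shift and turn from the pose commanded when the call began, along the tool's axes at that moment; what a row does not reach only later rows make up. A row lasts 1/12 s, in which the tool goes at most 41.7 mm and 7.16 degrees, less where a joint would pass 70% of its speed; a pose out of reach is approached as far as the arm can. A call with a gripper value outside its range is refused whole. OPENING is the closure in counts, from 0 (fully open) to 255 (shut), set as the call begins (- or left out, the last holds). The fingers move at their own pace and stop on an object; the grip force is fixed at half the most. Time passes only in rows, so rows that repeat a pose let the fingers close. It gives the time, the measured TCP pose, the force, the opening and the grip force at its end, in the units of the state.
- telemetry.sense(): the state, without advancing time (a new reading comes with each control period).
- vision.capture(name): name is "scene" or "top" or "wrist"; returns a dict with "pixels" (480x640x3 uint8, blue, green, red), "mtx" (3x3 intrinsics, pixels), "R" (3x3) and "t" (3): a world point X has camera coordinates R X + t. Camera axes: x right, y down, z forward; pixel columns grow to the right and rows downward; lengths in mm; the calibration is good to about 2 mm. A picture is of the moment at which its call begins. There is no depth.
- finish_job(): hands the job in; it is judged then, once.
The state is a dict: "time": time; "q": joint angles; "joint_velocities": joint speeds; "joint_efforts": joint torques, N m; "position": TCP position; "ee_rot": TCP orientation; "wrist_force": force on the tool from outside, world axes, zero at the start; "ft_torque": the same for the moment, N m; "grip_width": opening from 0.0 (shut) to 1.0 (fully open); "grip_force": force on a finger pad.
Only numpy, scipy, OpenCV 4.12 (cv2) and the standard library are available. Lean on these libraries where they do the work, as an engineer would, in place of code of your own. Each camera call takes 0.05 s, during which the arm holds its last target. There are 200 camera calls.

## Working session

There is one attempt and no reset: what is moved stays moved. The work goes in short steps, Python scripts to look and compute and a shell command to move; the robot and the scene stay as the last step left them, time stands still between calls to the robot, and variables do not carry over. Pictures are saved under pics/ and viewed, at most 10 in all, crops included, and the job is handed in when it is done.

```bash
ls; mkdir -p pics
python3 - <<'E'
from rig import telemetry, vision
import cv2,numpy as np,pickle
s=telemetry.sense();print(s)
d={}
for n in("scene","top","wrist"):
    c=vision.capture(n);d[n]=c;cv2.imwrite(f"pics/{n}0.png",c["pixels"])
    R=np.array(c["R"]);print(n,(-R.T@np.array(c["t"])).round(),np.array(c["mtx"]).round(1).tolist())
pickle.dump(d,open("d0.pkl","wb"))
E
```

```text
pics
{'time': 0.0, 'q': array([-1.38671802,  0.60013725, -0.0025734 ,  1.60015114,  0.00183111,
        0.94289744, -0.07979989]), 'joint_velocities': array([ 0.00040523, -0.00266985, -0.00056093,  0.00141751,  0.00027453,
        0.00079455, -0.0002813 ]), 'joint_efforts': array([-2.14609092e-03, -7.65074801e+01,  1.49635736e+00, -2.52369565e+01,
       -5.24784497e-02,  1.67058542e-02,  1.11248742e-04]), 'position': array([186.80718265, 699.9976514 , 217.74319505]), 'ee_rot': array([ 1.29969471e-01,  9.91517677e-01, -7.95092424e-04, -2.68033525e-05]), 'wrist_force': array([ 0.7381749 , -0.42773889,  0.59521619]), 'ft_torque': array([-0.00151769, -0.01747347, -0.01924889]), 'grip_force': 0.0, 'grip_width': 0.9979705868417793}
scene [-176. -472.  626.] [[507.4, 0.0, 317.3], [0.0, 507.4, 242.1], [0.0, 0.0, 1.0]]
top [ 327.   32. 1386.] [[580.8, 0.0, 323.1], [0.0, 580.8, 234.6], [0.0, 0.0, 1.0]]
wrist [123. 717. 384.] [[385.0, 0.0, 324.3], [0.0, 385.0, 233.7], [0.0, 0.0, 1.0]]
```

View pics/top0.png

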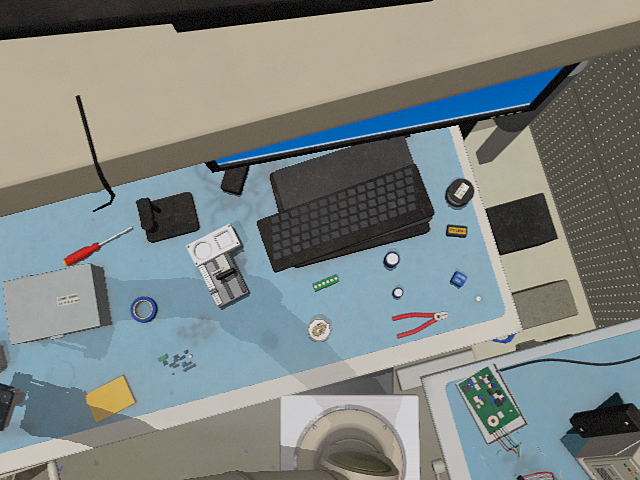

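View pics/scene0.png

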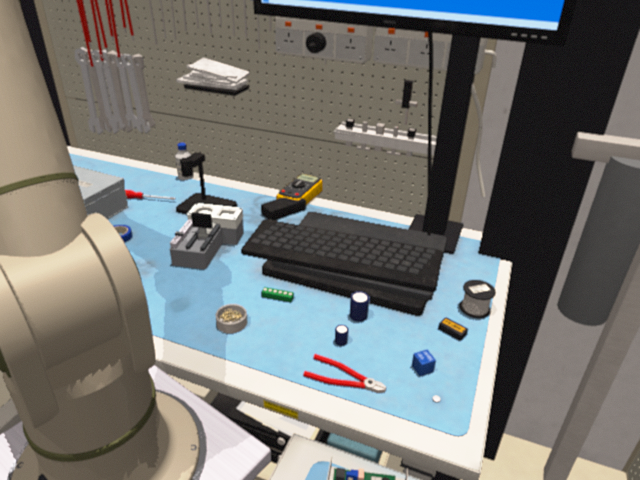

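The top picture shows the jig at about (218,265). There are two cap-like cans, a larger one at (391,260) and a smaller one at (398,293). The blue relay is at (458,280), the battery at (456,231), the strip at (326,283) and the reel at (459,192). The scene picture shows the cans at (359,306) and (341,334), and the relay at (424,362). Next I'll measure them and enlarge.

```bash
cat > h.py <<'E'
import numpy as np,cv2
def ray(c,uv,z):
    R=np.array(c["R"]);t=np.array(c["t"]);K=np.array(c["mtx"])
    o=-R.T@t;d=R.T@np.linalg.inv(K)@np.array([uv[0],uv[1],1.]);return o+d*(z-o[2])/d[2]
def proj(c,X):
    p=np.array(c["mtx"])@(np.array(c["R"])@np.array(X,float)+np.array(c["t"]));return p[:2]/p[2]
E
python3 - <<'E'
import pickle,cv2,numpy as np
from h import *
d=pickle.load(open("d0.pkl","rb"));c=d["top"];im=c["pixels"]
a=cv2.resize(im[215:345,360:490],None,fx=4,fy=4,interpolation=cv2.INTER_CUBIC)[:,:400*2]
b=cv2.resize(im[215:345,180:250],None,fx=4,fy=4,interpolation=cv2.INTER_CUBIC)
cv2.imwrite("pics/crop1.png",np.hstack([a,b]))
hsv=cv2.cvtColor(im,cv2.COLOR_BGR2HSV)
# dark sleeve / pale tops / relay blue
for nm,m in (("dark",(hsv[...,2]<75)),("pale",(hsv[...,1]<60)&(hsv[...,2]>140)),("blue",(hsv[...,1]>150)&(hsv[...,0]>100)&(hsv[...,0]<130))):
    n,l,st,ce=cv2.connectedComponentsWithStats(m.astype(np.uint8))
    for i in range(1,n):
        x,y,w,h,A=st[i]
        if 375<ce[i][0]<490 and 240<ce[i][1]<310 and A>15: print(nm,x,y,w,h,A,ce[i].round(1),ray(c,ce[i],47 if nm!="blue" else 30).round(), "d_mm",2*np.sqrt(A/np.pi)*(1386-40)/580.8)
E
```

```text
dark 383 255 14 13 44 [387.4 263. ] [451. -89.  47.] d_mm 17.346020277940294
dark 450 272 11 15 24 [454.1 280.9] [ 409. -241.   47.] d_mm 12.810884991416463
dark 392 289 8 9 18 [394.3 294.1] [ 379. -103.   47.] d_mm 11.094551847527446
pale 419 241 4 6 17 [420.5 243. ] [ 497. -166.   47.] d_mm 10.781966352966599
pale 436 247 7 7 23 [439.1 250.7] [ 479. -208.   47.] d_mm 12.541151940803871
pale 461 246 22 28 174 [470.5 261. ] [ 455. -280.   47.] d_mm 34.49436350201177
pale 386 253 12 12 105 [391.8 258.3] [462. -99.  47.] d_mm 26.79588844210872
pale 454 258 7 6 20 [457.2 260. ] [ 457. -249.   47.] d_mm 11.694684485671957
pale 389 274 12 13 52 [394.8 280.5] [ 410. -105.   47.] d_mm 18.85711212170311
pale 394 289 9 7 49 [397.8 292. ] [ 384. -112.   47.] d_mm 18.30507663976226
pale 475 292 9 13 44 [478.7 298.3] [ 369. -295.   47.] d_mm 17.346020277940294
blue 450 272 17 15 104 [457.5 279.4] [ 414. -252.   30.] d_mm 26.66798370970263
```

View pics/crop1.png

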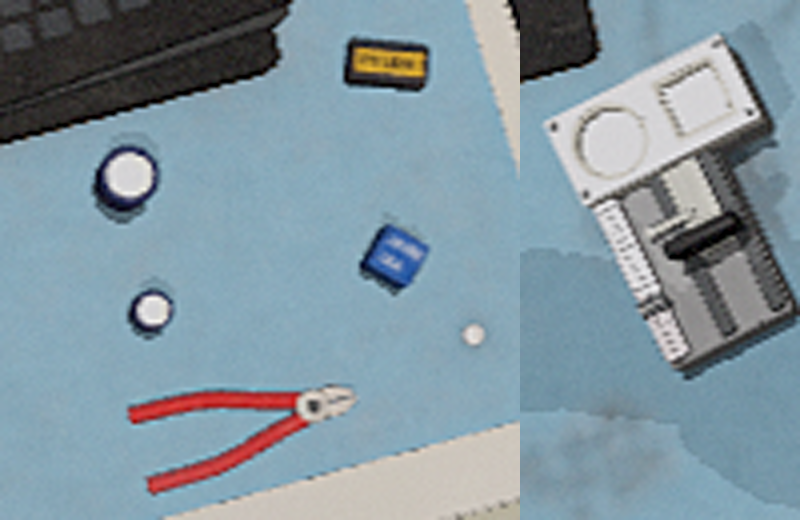

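The cans are the large one at (392,258), about 35 mm across, and the small one at (398,292), about 24 mm. The crop confirms the large one as the capacitor_can. I'll move over it by way of a point near the robot.

```bash
cat >> h.py <<'E'
from rig import telemetry,vision
from scipy.spatial.transform import Rotation as Ro
def go(*targets):
    """world target(s) [x,y,z(,yaw deg of tool y)] -> jog shift m & turn from present pose"""
    s=telemetry.sense();R=Ro.from_quat(s["ee_rot"]).as_matrix();p=s["position"]
    yaw=np.degrees(np.arctan2(R[1,1],R[0,1]))
    print("t",round(s["time"],2),"p",p.round(1),"yaw",yaw.round(2),"F",s["wrist_force"].round(1),"w",round(s["grip_width"]*93,1),"g",round(s["grip_force"],1),"q",s["q"].round(2))
    for T in targets:
        dx=R.T@(np.array(T[:3])-p); dy=(-(T[3]-yaw)+90)%180-90 if len(T)>3 else 0
        print("jog",(dx/1000).round(4).tolist(),round(dy,2))
def cap(n,f=None):
    c=vision.capture(n)
    if f: cv2.imwrite("pics/"+f,c["pixels"])
    return c
E
python3 -c "
from h import *
go([420,300,218],[445,-90,200])"
```

```text
t 0.15 p [186.9 700.1 218. ] yaw 75.06 F [ 0.9  0.4 -0.4] w 92.9 g 0.0 q [-1.39  0.6  -0.    1.6   0.    0.94 -0.08]
jog [-0.3284, -0.3265, 0.0004] 0
jog [-0.4531, -0.6968, 0.0189] 0
```

```bash
python3 -m jog '[-0.02,-0.02,0,0,-0.05,-0.05,0,0,-0.08,-0.08,0,0,-0.11,-0.11,0,0,-0.14,-0.14,0,0,-0.17,-0.17,0,0,-0.2,-0.2,0,0,-0.23,-0.23,0,0,-0.26,-0.26,0,0,-0.285,-0.285,0,0,-0.31,-0.31,0,0,-0.33,-0.33,0,0]' 0 && python3 -m jog '[-0.01,-0.03,0.002,0,-0.02,-0.07,0.004,0,-0.035,-0.11,0.006,0,-0.05,-0.15,0.008,0,-0.062,-0.19,0.01,0,-0.075,-0.225,0.012,0,-0.088,-0.26,0.014,0,-0.1,-0.3,0.016,0,-0.115,-0.34,0.018,0,-0.125,-0.37,0.019,0,-0.125,-0.37,0.019,0]'
python3 - <<'E'
from h import *
go([461,-99,150])
c=cap("wrist","w1.png")
print(proj(c,[461,-99,47]),proj(c,[414,-252,30]))
import pickle;pickle.dump(c,open("w1.pkl","wb"))
E
```

```text
time: 1.15
position: [421.9, 293.4, 218.7]
ee_rot: [0.131, 0.991, -0.0, 0.0]
wrist_force: [0.7, 1.2, 1.3]
grip_width: 1.004
grip_force: 0.0
time: 2.07
position: [445.8, -99.6, 199.6]
ee_rot: [0.134, 0.991, -0.001, 0.0]
wrist_force: [-0.1, 0.0, -0.0]
grip_width: 1.001
grip_force: 0.0
t 2.07 p [445.8 -99.6 199.6] yaw 74.58 F [-0.1  0.  -0. ] w 93.1 g 0.0 q [ 0.02  0.31  0.09  2.22 -0.05  0.61  1.45]
jog [-0.0144, 0.0047, 0.0496] 0
[330.23184953 235.0299082 ] [150.9160317  225.36149843]
```

View pics/w1.png

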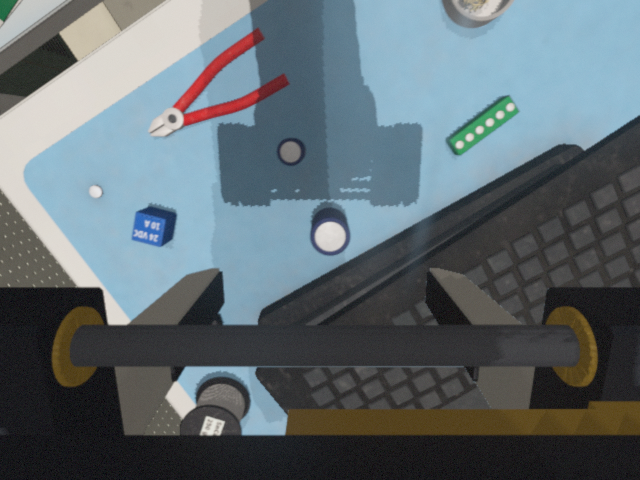

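The wrist view shows the big can's top at (329,236), within 1 px of the prediction, and the small can at (290,151). The relay is at (153,226). The keyboard tray edge is close to the can on its right, so I'll turn −20° and open only partly.

```bash
python3 -m jog '[-0.005,0.002,0.02,-7,-0.012,0.004,0.05,-14,-0.015,0.005,0.09,-20,-0.015,0.005,0.12,-20,-0.015,0.005,0.14,-20,-0.015,0.005,0.14,-20]' 104
python3 - <<'E'
from h import *
import pickle
go([461,-99,20])
c=pickle.load(open("w1.pkl","rb"));im=c["pixels"];hsv=cv2.cvtColor(im,cv2.COLOR_BGR2HSV)
m=((hsv[...,1]<70)&(hsv[...,2]>150)).astype(np.uint8)[215:260,305:355]
M=cv2.moments(m,True);p=[M["m10"]/M["m00"]+305,M["m01"]/M["m00"]+215];print("can",p,ray(c,p,47))
m=((hsv[...,1]>140)&(hsv[...,0]>100)&(hsv[...,0]<130))[190:260,120:190]
m2=(m&(hsv[190:260,120:190,2]>0)).astype(np.uint8)
cs,_=cv2.findContours(m2,0,2);k=max(cs,key=cv2.contourArea);
k2=cv2.approxPolyDP(cv2.convexHull(k),3,True)[:,0]+[120,190];print(k2.tolist())
print([ray(c,q,30).round(1).tolist() for q in k2])
cv2.imwrite("pics/rel.png",cv2.resize(im[190:260,110:200],None,fx=6,fy=6,interpolation=cv2.INTER_CUBIC))
E
```

```text
time: 2.62
position: [460.2, -90.4, 56.4]
ee_rot: [-0.045, 0.999, 0.001, -0.003]
wrist_force: [-0.9, -0.2, 0.5]
grip_width: 0.624
grip_force: 0.0
t 2.62 p [460.2 -90.4  56.4] yaw 95.17 F [-0.9 -0.2  0.5] w 58.0 g 0.0 q [ 0.08  0.58 -0.01  2.3   0.02  0.26  1.71]
jog [-0.0002, -0.0087, 0.0364] 0
can [334.0168776371308, 238.75527426160338] [465.03298051 -96.74187822  47.        ]
[[137, 212], [150, 207], [173, 213], [171, 238], [161, 245], [133, 239]]
[[399.4, -259.4, 30.0], [398.2, -246.6, 30.0], [408.7, -229.0, 30.0], [429.7, -238.9, 30.0], [433.5, -250.0, 30.0], [421.5, -272.3, 30.0]]
```

View pics/rel.png

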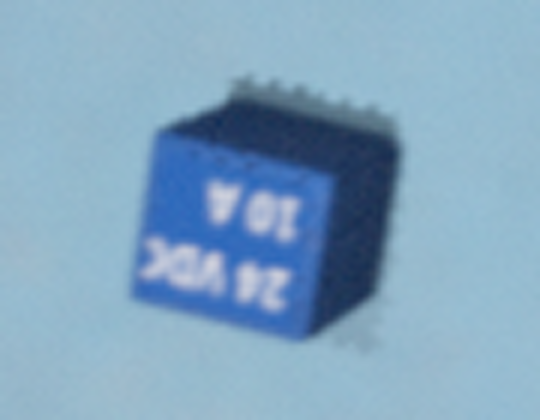

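The crop shows the relay top as a clean quadrilateral, with corners near (136,212), (165,219), (161,246) and (132,240) in the wrist picture. I'll correct sideways, settle, and then descend on the can.

```bash
python3 -m jog '[0,-0.009,0,0,0,-0.009,0,0,0,-0.009,0,0,0,-0.009,0,0]'
python3 - <<'E'
from h import *
import pickle
go([461.5,-99,20])
c=pickle.load(open("w1.pkl","rb"))
P=np.array([ray(c,q,30)[:2] for q in [(136.3,211.7),(165.5,219.2),(161.3,246.3),(132,239.5)]])
print(P.round(1).tolist(),P.mean(0)); e=[P[(i+1)%4]-P[i] for i in range(4)]
print([(round(float(np.hypot(*v)),1),round(float(np.degrees(np.arctan2(v[1],v[0])))%90,1)) for v in e])
c=cap("wrist");pickle.dump(c,open("w2.pkl","wb"));print(ray(c,(0,0),0)[:2])
E
```

```text
time: 2.95
position: [463.5, -101.3, 61.1]
ee_rot: [-0.044, 0.999, -0.0, 0.001]
wrist_force: [0.4, 0.2, 0.2]
grip_width: 0.591
grip_force: 0.0
t 2.95 p [ 463.5 -101.3   61.1] yaw 95.03 F [0.4 0.2 0.2] w 54.9 g 0.0 q [ 0.11  0.57 -0.01  2.3   0.03  0.27  1.72]
jog [0.0019, 0.0025, 0.0411] 0
[[399.0, -259.9], [412.2, -237.4], [434.7, -250.1], [421.7, -273.3]] [ 416.87866741 -255.18076551]
[(26.1, 59.5), (25.8, 60.4), (26.5, 60.7), (26.4, 59.4)]
[ 342.3831838  -283.85384588]
```

```bash
python3 -m jog '[0.002,0.002,0.01,0,0.002,0.002,0.025,0,0.002,0.002,0.036,0,0.002,0.002,0.041,0,0.002,0.002,0.041,0]' 104 && python3 -m jog '[0,0,0,0,0,0,0,0,0,0,0,0,0,0,0,0,0,0,0,0]' 255; python3 -c "
from h import *
go([461,-99,100])"
```

```text
time: 3.42
position: [460.4, -99.2, 18.4]
ee_rot: [-0.044, 0.999, 0.0, -0.0]
wrist_force: [-0.7, -0.4, 0.7]
grip_width: 0.595
grip_force: 0.0
time: 3.83
position: [460.8, -99.4, 19.2]
ee_rot: [-0.044, 0.999, -0.0, 0.001]
wrist_force: [-0.1, -0.4, 6.8]
grip_width: 0.372
grip_force: 30.0
t 3.83 p [460.8 -99.4  19.2] yaw 95.05 F [-0.1 -0.4  6.8] w 34.6 g 30.0 q [ 0.1   0.66 -0.01  2.32  0.03  0.16  1.72]
jog [-0.0003, 0.0004, -0.0808] 0
```

```bash
python3 -m jog '[0,0,-0.02,0,0,0,-0.06,0,0,0,-0.1,0,0,0,-0.12,0,0,0,-0.12,0]'
python3 - <<'E'
from h import *
import pickle
c=pickle.load(open("d0.pkl","rb"))["top"]
a=ray(c,(203,250.75),69)[:2];b=ray(c,(224.25,240),69)[:2]
u=b-a;print(a,b,np.hypot(*u));th=np.arctan2(u[1],u[0]);u/=np.hypot(*u);v=np.array([-u[1],u[0]])
print("jig x ang",np.degrees(th));m=(a+b)/2;o=m-27*v;print("origin",o)
tgt=a-30*u-0*v
go([*a,145,np.degrees(th)+90],[*(a-40*v),145,np.degrees(th)+90])
E
```

```text
time: 4.25
position: [462.3, -99.8, 142.8]
ee_rot: [-0.044, 0.999, -0.001, 0.003]
wrist_force: [-0.4, -0.5, -0.2]
grip_width: 0.374
grip_force: 30.0
[478.03397137 334.49676823] [502.72488446 286.19172843] 54.24959040794861
jig x ang -62.9263487481903
origin [466.33802844 298.05559051]
t 4.25 p [462.3 -99.8 142.8] yaw 95.03 F [-0.4 -0.5 -0.2] w 34.8 g 30.0 q [ 0.11  0.42 -0.02  2.24  0.02  0.47  1.73]
jog [-0.0538, 0.4312, -0.0025] 67.96
jog [-0.0167, 0.4162, -0.0027] 67.96
```

```bash
python3 -c "
from h import *
go([504,267,145,27.07])"
python3 -m jog '[0,0.02,0,5,-0.005,0.05,0,12,-0.01,0.085,0,19,-0.02,0.12,0,26,-0.03,0.155,0,33,-0.04,0.19,0,40,-0.05,0.225,0,46,-0.055,0.26,0,52,-0.06,0.295,0,58,-0.065,0.325,0,63,-0.07,0.345,0,66,-0.074,0.361,-0.002,68]' && python3 -m jog '[0,0,0,0,0,0,0,0,0,0,0,0]'
python3 - <<'E'
from h import *
import pickle
go([504,267,145,27.07])
c=cap("wrist","w3.png");pickle.dump(c,open("w3.pkl","wb"))
o=np.array([466.3,298.1]);u=np.array([.455,-.8904]);v=np.array([.8904,.455])
for n,x,y,z in(("round",-27,27,69),("square",27,27,69),("grip",0,-50,105),("ptr",-30,-30,59),("blkTL",-56,54,69),("blkBL",-56,0,69)): print(n,proj(c,[*(o+x*u+y*v),z]).round())
E
```

```text
t 4.25 p [462.3 -99.8 142.8] yaw 95.03 F [-0.4 -0.5 -0.2] w 34.8 g 30.0 q [ 0.11  0.42 -0.02  2.24  0.02  0.47  1.73]
jog [-0.0737, 0.3617, -0.0022] 67.96
time: 5.25
position: [501.5, 269.3, 139.2]
ee_rot: [0.522, 0.853, -0.001, -0.0]
wrist_force: [-0.0, -0.3, -0.9]
grip_width: 0.375
grip_force: 30.0
time: 5.5
position: [501.9, 265.3, 140.0]
ee_rot: [0.522, 0.853, -0.001, 0.0]
wrist_force: [0.2, -0.4, -0.2]
grip_width: 0.372
grip_force: 30.0
t 5.5 p [501.9 265.3 140. ] yaw 27.07 F [ 0.2 -0.4 -0.2] w 34.6 g 30.0 q [-0.86  0.55  0.4   2.05 -0.36  0.61  0.25]
jog [0.0005, 0.0026, -0.005] 0.0
round [341. 127.]
square [341. 216.]
grip [196. 179.]
ptr [248. 122.]
blkTL [389.  74.]
blkBL [295.  75.]
```

View pics/w3.png

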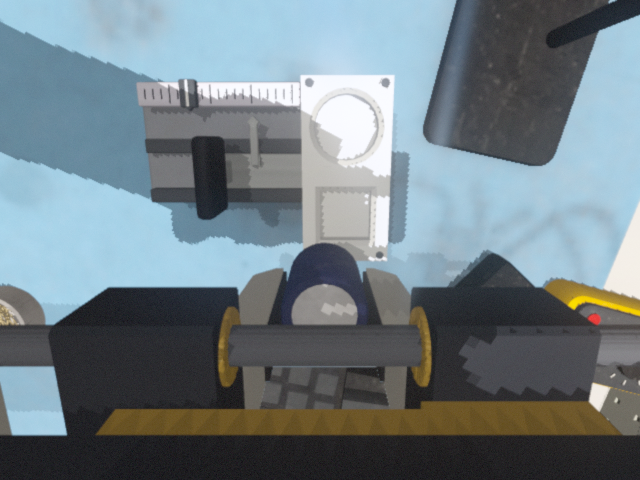

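The wrist view shows the jig squarely. The round nest is at (347,127), the square nest at (345,214), the pointer at about (254,118), the clip at about (188,94), the grip at (208,177), and the held can at the bottom at (323,290).

Run:
```python
from h import *
import pickle
c=pickle.load(open("w3.pkl","rb"));g=cv2.cvtColor(c["pixels"],cv2.COLOR_BGR2GRAY)
r=cv2.resize(g[70:270,290:410],None,fx=4,fy=4,interpolation=cv2.INTER_CUBIC)
H=cv2.HoughCircles(cv2.GaussianBlur(r,(7,7),0),cv2.HOUGH_GRADIENT,1,20,param1=80,param2=25,minRadius=115,maxRadius=165)
for x,y,R in (H[0][:5] if H is not None else []): 
    p=((x+.5)/4-.5+290,(y+.5)/4-.5+70);print("circ",np.round(p,1),R/4,ray(c,p,69)[:2].round(1))
hsv=cv2.cvtColor(c["pixels"],cv2.COLOR_BGR2HSV)
m=((hsv[...,1]<45)&(hsv[...,2]>130)).astype(np.uint8);m[:, :300]=0;m[:, 400:]=0;m[265:]=0
m=cv2.morphologyEx(m,cv2.MORPH_CLOSE,np.ones((9,9)));cs,_=cv2.findContours(m,0,2);k=max(cs,key=cv2.contourArea)
rect=cv2.minAreaRect(k);print(rect);B=cv2.boxPoints(rect);W=np.array([ray(c,q,69)[:2] for q in B]);print(B.round(1).tolist(),W.round(1).tolist())
print([np.hypot(*(W[i]-W[i-1])).round(1) for i in range(4)],[round(float(np.degrees(np.arctan2(*(W[i]-W[i-1])[::-1])))%90,2) for i in range(4)],W.mean(0))
cv2.imwrite("pics/nest.png",cv2.resize(c["pixels"][65:270,120:410],None,fx=2.7,fy=2.7,interpolation=cv2.INTER_CUBIC))
```

```text
circ [344.  126.5] 34.225 [479.3 335.3]
((346.15576171875, 165.4215545654297), (94.11528778076172, 190.67047119140625), 0.5729386806488037)
[[298.1000061035156, 260.29998779296875], [300.1000061035156, 69.5999984741211], [394.20001220703125, 70.5999984741211], [392.29998779296875, 261.20001220703125]] [[491.7, 248.2], [442.2, 351.6], [490.5, 375.7], [546.1, 275.3]]
[np.float64(60.7), np.float64(114.6), np.float64(54.0), np.float64(114.8)] [26.46, 25.57, 26.52, 28.94] [492.65263804 312.71591551]
```

View pics/nest.png

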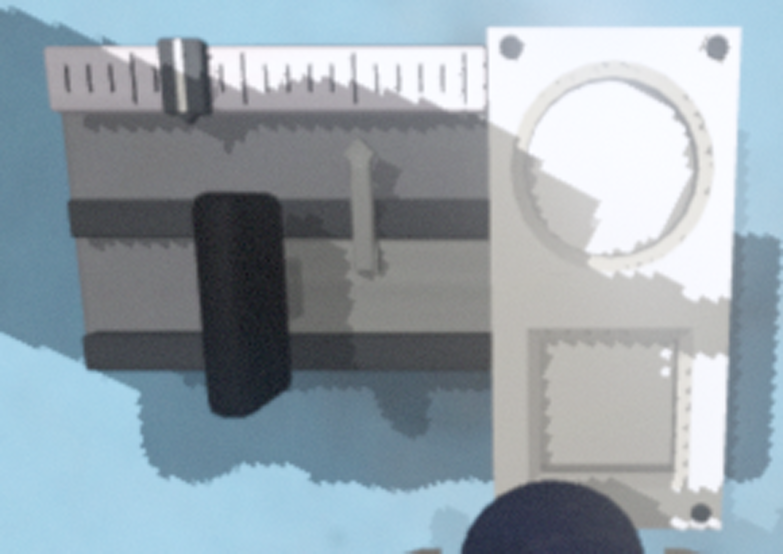

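The crop shows the round nest's rim at x 513–714, y 62–268. The square nest's rim is centred at about (609,406). The block corners are at (487,27), (741,27) and (727,530). The clip's white line is at (181,77) and the pointer tip at (358,142).

Run:
```python
from h import *
import pickle
c=pickle.load(open("w3.pkl","rb"))
f=lambda X,Y,z:ray(c,((X+.5)/2.7-.5+120,(Y+.5)/2.7-.5+65),z)[:2]
jig=np.array([[-27,27],[27,27],[-56,0],[-56,54],[56,54]])
W=np.array([f(613.5,165,69),f(609.5,406,69),f(487,27,69),f(741,27,69),f(727,530,69)])
print(W.round(1).tolist())
# rigid fit (Kabsch)
jm,wm=jig.mean(0),W.mean(0);U,S,Vt=np.linalg.svd((jig-jm).T@(W-wm));Rm=(U@Vt).T;o=wm-Rm@jm
print("origin",o,"xang",np.degrees(np.arctan2(Rm[1,0],Rm[0,0])),"scale",S.sum()/((jig-jm)**2).sum());print("res",(W-(jig@Rm.T+o)).round(1).tolist())
np.savez("jig.npz",o=o,R=Rm)
n=Rm@[-27,27]+o;print("round",n,"square",Rm@[27,27]+o)
for nm,q in(("ptr",f(358,142,59)),("clip60",f(181,100,60)),("clip63",f(181,77,63)),("grip",f(238,250,105))): print(nm,(Rm.T@(q-o)).round(1))
go([*n,145,np.degrees(np.arctan2(Rm[1,0],Rm[0,0]))+90])
```

```text
[[480.7, 336.4], [505.0, 288.4], [443.4, 349.2], [491.6, 373.8], [544.1, 274.5]]
origin [469.40029259 299.55501855] xang -62.514877646047715 scale 1.003062076178543
res [[-0.2, 0.4], [-0.8, 0.3], [-0.1, -0.0], [0.2, -0.4], [1.0, -0.3]]
round [480.89182819 335.96854089] square [505.81381493 288.06348294]
ptr [-33.3 -30.6]
clip60 [-42.6 -69.7]
clip63 [-47.1 -68.3]
grip [-11.4 -46.2]
t 5.55 p [502.1 265.  140.2] yaw 27.01 F [-0.2 -0.5 -0.5] w 34.9 g 30.0 q [-0.86  0.55  0.4   2.05 -0.36  0.61  0.25]
jog [0.0728, 0.0133, -0.0048] -0.47
```

Run:
```python
from h import *
import pickle
c=pickle.load(open("w3.pkl","rb"))
p=np.array([501.9,265.3,140.0]);a=np.linspace(0,2*np.pi,73)
for dz in(27.8,-19.2):
    for r in (17.5,):
        q=np.array([proj(c,p+[r*np.cos(t),r*np.sin(t),dz]) for t in a]);print(dz,"centre",proj(c,p+[0,0,dz]).round(1),"x",q[:,0].min().round(1),q[:,0].max().round(1),"y",q[:,1].min().round(1),q[:,1].max().round(1))
im=c["pixels"][225:330,270:380];hsv=cv2.cvtColor(im,cv2.COLOR_BGR2HSV)
m=((hsv[...,0]>105)&(hsv[...,0]<135)&(hsv[...,1]>90)&(hsv[...,2]<110)).astype(np.uint8)
ys,xs=np.nonzero(m);print("sleeve",xs.min()+270,xs.max()+270,ys.min()+225,ys.max()+225)
for r in (255,265,280,295,305,315): 
    k=xs[ys==r-225];print(r,k.min()+270,k.max()+270)
print(im[40:100:3,54].tolist())
```

```text
27.8 centre [324.1 312.5] x 279.2 369.1 y 269.9 352.7
-19.2 centre [324.2 271.8] x 289.7 358.6 y 238.5 303.7
sleeve 281 366 248 323
255 298 312
265 293 315
280 288 326
295 284 294
305 282 360
315 282 289
[[80, 63, 58], [76, 54, 45], [78, 56, 49], [81, 56, 52], [88, 65, 62], [87, 62, 57], [100, 81, 80], [161, 165, 166], [143, 146, 149], [140, 143, 146], [141, 142, 146], [142, 145, 148], [145, 145, 149], [175, 178, 183], [178, 179, 184], [176, 179, 182], [149, 153, 155], [139, 142, 146], [141, 141, 145], [139, 141, 144]]
```

```bash
python3 -m jog '[0.01,0.002,-0.002,0,0.03,0.005,-0.003,0,0.05,0.01,-0.003,-0.5,0.065,0.013,-0.003,-0.5,0.074,0.013,0.003,-0.5,0.074,0.013,0.02,-0.5,0.074,0.013,0.035,-0.5,0.074,0.013,0.045,-0.5,0.074,0.013,0.045,-0.5,0.074,0.013,0.045,-0.5]'
python3 - <<'E'
from h import *
import pickle
J=np.load("jig.npz");n=J["R"]@[-28.5,27]+J["o"]
go([*n,76.2,27.5])
c=cap("wrist","w4.png")
E
```

```text
time: 6.38
position: [480.2, 337.8, 95.2]
ee_rot: [0.519, 0.855, -0.001, -0.0]
wrist_force: [0.6, 0.1, 0.1]
grip_width: 0.371
grip_force: 30.0
t 6.38 p [480.2 337.8  95.2] yaw 27.5 F [0.6 0.1 0.1] w 34.5 g 30.0 q [-0.95  0.63  0.36  2.04 -0.41  0.55  0.18]
jog [-0.0004, -0.0002, 0.019] 0.0
```

View pics/w4.png

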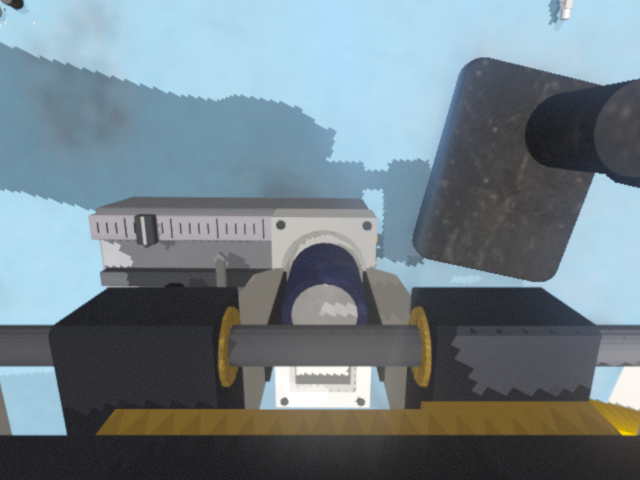

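The can hangs over the round nest, with the rim visible evenly round the sleeve near (323,235). I'll lower it and watch the force.

```bash
python3 -m jog '[0,0,0.004,0,0,0,0.008,0,0,0,0.011,0,0,0,0.011,0]' && python3 -m jog '[0,0,0.003,0,0,0,0.006,0,0,0,0.008,0,0,0,0.008,0,0,0,0.008,0]'
```

```text
time: 6.77
position: [480.1, 338.5, 84.3]
ee_rot: [0.518, 0.855, -0.0, -0.0]
wrist_force: [-0.5, 0.3, -0.0]
grip_width: 0.367
grip_force: 30.0
time: 7.18
position: [480.3, 338.5, 76.5]
ee_rot: [0.518, 0.855, -0.0, -0.0]
wrist_force: [0.0, 0.6, -0.2]
grip_width: 0.37
grip_force: 30.0
```

```bash
python3 -m jog '[0,0,0.001,0,0,0,0.001,0,0,0,0.002,0,0,0,0.002,0]' && python3 -m jog '[0,0,0,0,0,0,0,0,0,0,0,0,0,0,0,0,0,0,0,0]' 120
```

```text
time: 7.52
position: [480.3, 338.6, 76.2]
ee_rot: [0.518, 0.855, 0.001, -0.0]
wrist_force: [-5.7, -2.7, 20.0]
grip_width: 0.37
grip_force: 30.0
time: 7.93
position: [480.3, 338.6, 74.4]
ee_rot: [0.518, 0.855, -0.0, 0.0]
wrist_force: [0.8, 1.6, -0.6]
grip_width: 0.527
grip_force: 0.0
```

The can is seated: the floor was felt at 20 N, and it has been released. Next I'll lift clear and head for the relay.

```bash
python3 -m jog '[0,0,-0.015,0,0,0,-0.05,0,0,0,-0.08,0,0,0,-0.09,0,0,0,-0.09,0]'
python3 -c "
from h import *
go([430,40,165],[417,-240,150,60])"
```

```text
time: 8.35
position: [481.5, 339.4, 167.0]
ee_rot: [0.518, 0.855, 0.002, 0.001]
wrist_force: [0.9, -0.2, -0.4]
grip_width: 0.528
grip_force: 0.0
t 8.35 p [481.5 339.4 167. ] yaw 27.57 F [ 0.9 -0.2 -0.4] w 49.1 g 0.0 q [-1.01  0.53  0.43  1.99 -0.34  0.69  0.13]
jog [-0.2416, -0.1842, 0.0009] 0
jog [-0.4838, -0.3253, 0.0151] -32.43
```

```bash
python3 -m jog '[-0.02,-0.015,0,0,-0.05,-0.038,0,0,-0.08,-0.061,0,0,-0.11,-0.084,0,0,-0.14,-0.107,0,0,-0.17,-0.13,0,0,-0.2,-0.15,0,0,-0.23,-0.168,0,-3,-0.265,-0.19,0.002,-6,-0.3,-0.212,0.004,-10,-0.33,-0.232,0.006,-14,-0.36,-0.25,0.008,-18]' && python3 -m jog '[-0.035,-0.01,0.002,-4,-0.07,-0.02,0.004,-8,-0.1,-0.03,0.006,-11,-0.12,-0.036,0.007,-14,-0.13,-0.038,0.007,-14,-0.13,-0.038,0.007,-14,-0.13,-0.038,0.007,-14]'
python3 - <<'E'
from h import *
import pickle
go([417,-255,60,60])
c=cap("wrist","w5.png");pickle.dump(c,open("w5.pkl","wb"))
E
```

```text
time: 9.35
position: [423.7, -97.9, 155.4]
ee_rot: [0.377, 0.926, -0.0, -0.001]
wrist_force: [0.5, 0.4, -0.2]
grip_width: 0.53
grip_force: 0.0
time: 9.93
position: [490.5, -213.4, 148.6]
ee_rot: [0.263, 0.965, 0.0, -0.001]
wrist_force: [-0.0, 0.2, 0.2]
grip_width: 0.529
grip_force: 0.0
t 9.93 p [ 490.5 -213.4  148.6] yaw 59.45 F [-0.   0.2  0.2] w 49.2 g 0.0 q [ 0.17  0.48  0.19  2.11 -0.16  0.57  1.52]
jog [0.042, -0.0732, 0.0887] -0.55
```

View pics/w5.png

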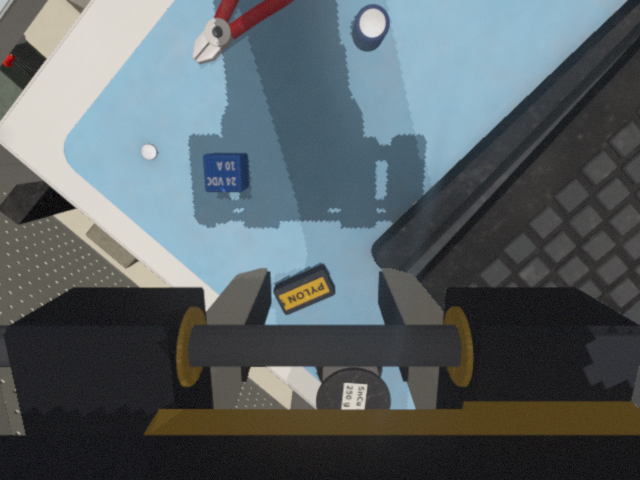

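The wrist view shows the relay at about (226,173), nearly square to the tool. The battery is at (305,289), clear of it. I'll measure the relay numerically.

Run:
```python
from h import *
import pickle
c=pickle.load(open("w5.pkl","rb"));im=c["pixels"][140:210,185:270];hsv=cv2.cvtColor(im,cv2.COLOR_BGR2HSV)
print("row170 V",hsv[30,12:70:2,2].tolist());print("col226 V",hsv[5:60:2,41-15,2].tolist())
for lo,hi in((60,256),(100,256),(0,100)):
    m=((hsv[...,0]>105)&(hsv[...,0]<130)&(hsv[...,1]>120)&(hsv[...,2]>=lo)&(hsv[...,2]<hi)).astype(np.uint8)
    if lo: m=cv2.morphologyEx(m,cv2.MORPH_CLOSE,np.ones((5,5)))
    cs,_=cv2.findContours(m,0,2);k=max(cs,key=cv2.contourArea)+[185,140];r=cv2.minAreaRect(k);B=cv2.boxPoints(r)
    W=np.array([ray(c,q,30)[:2] for q in B]);e=W[1]-W[0]
    print(lo,cv2.contourArea(k),np.round(B,1).tolist(),W.mean(0).round(1),[np.hypot(*(W[i]-W[i-1])).round(1) for i in range(4)],np.degrees(np.arctan2(e[1],e[0]))%90)
```

```text
row170 V [135, 135, 136, 132, 115, 118, 119, 119, 121, 119, 121, 128, 120, 118, 120, 127, 123, 121, 130, 119, 117, 114, 88, 82, 81, 80, 117, 132, 135]
col226 V [132, 135, 132, 134, 115, 114, 121, 117, 121, 119, 119, 116, 117, 115, 117, 120, 122, 131, 141, 134, 119, 118, 116, 104, 134, 134, 135, 136]
60 1601.5 [[203.0, 153.0], [248.0, 153.0], [248.0, 191.0], [203.0, 191.0]] [ 417.5 -254.4] [np.float64(27.7), np.float64(32.6), np.float64(27.6), np.float64(33.3)] 59.43249524834206
100 1343.5 [[203.0, 153.0], [243.0, 153.0], [243.0, 191.0], [203.0, 191.0]] [ 416.6 -256. ] [np.float64(27.7), np.float64(28.9), np.float64(27.6), np.float64(29.6)] 59.432495248342086
0 221.5 [[239.0, 154.0], [246.8000030517578, 153.60000610351562], [248.8000030517578, 190.60000610351562], [241.0, 191.0]] [ 424.6 -242.9] [np.float64(26.9), np.float64(5.7), np.float64(26.9), np.float64(5.8)] 62.45674999613342
```

```bash
python3 -m jog '[0.01,-0.02,0,-0.5,0.026,-0.045,0.01,-0.5,0.038,-0.066,0.03,-0.5,0.042,-0.0735,0.06,-0.5,0.042,-0.0735,0.088,-0.5,0.042,-0.0735,0.088,-0.5,0.042,-0.0735,0.088,-0.5,0.042,-0.0735,0.088,-0.5]'
python3 -c "
from h import *
go([416.8,-255.6,14,60])"
```

```text
time: 10.65
position: [418.4, -255.5, 62.6]
ee_rot: [0.258, 0.966, 0.0, 0.0]
wrist_force: [-0.8, 0.1, 0.1]
grip_width: 0.528
grip_force: 0.0
t 10.65 p [ 418.4 -255.5   62.6] yaw 60.13 F [-0.8  0.1  0.1] w 49.1 g 0.0 q [ 0.36  0.59  0.11  2.26 -0.2   0.3   1.69]
jog [0.0014, -0.0009, 0.0486] 0.13
```

```bash
python3 -m jog '[0.001,-0.001,0.015,0,0.001,-0.001,0.03,0,0.001,-0.001,0.042,0,0.001,-0.001,0.048,0,0.001,-0.001,0.048,0,0.001,-0.001,0.048,0]' && python3 -m jog '[0,0,0,0,0,0,0,0,0,0,0,0,0,0,0,0,0,0,0,0,0,0,0,0]' 255 
python3 -c "
from h import *
go([416.8,-255.6,15,60])"
python3 -m jog '[0,0,-0.02,0,0,0,-0.06,0,0,0,-0.1,0,0,0,-0.125,0,0,0,-0.125,0,0,0,-0.125,0]'
python3 - <<'E'
from h import *
import pickle
J=np.load("jig.npz");t=J["R"]@[27,27]+J["o"]
go([420,-50,140],[*(J["R"]@[75,0]+J["o"]),140,27.5],[*t,140,27.5])
c=cap("wrist","w6.png");pickle.dump((c,telemetry.sense()),open("w6.pkl","wb"))
E
```

```text
time: 11.15
position: [417.2, -256.7, 14.6]
ee_rot: [0.258, 0.966, -0.0, 0.0]
wrist_force: [-0.6, 0.0, 1.3]
grip_width: 0.529
grip_force: 0.0
time: 11.65
position: [416.8, -257.0, 14.1]
ee_rot: [0.258, 0.966, -0.0, 0.0]
wrist_force: [0.5, -0.0, 6.6]
grip_width: 0.302
grip_force: 30.0
t 11.65 p [ 416.8 -257.    14.1] yaw 60.05 F [ 0.5 -0.   6.6] w 28.1 g 30.0 q [ 0.39  0.68  0.06  2.28 -0.22  0.18  1.7 ]
jog [0.0007, 0.0012, -0.0009] 0.05
time: 12.15
position: [417.3, -257.0, 139.9]
ee_rot: [0.258, 0.966, -0.0, 0.002]
wrist_force: [0.2, 0.2, -1.0]
grip_width: 0.297
grip_force: 30.0
t 12.15 p [ 417.3 -257.   139.9] yaw 60.07 F [ 0.2  0.2 -1. ] w 27.6 g 30.0 q [ 0.31  0.45  0.18  2.21 -0.17  0.49  1.66]
jog [0.101, 0.1808, -0.0003] 0
jog [0.1694, 0.468, -0.0004] 32.57
jog [0.1953, 0.5166, -0.0005] 32.57
```

```bash
python3 -m jog '[0.006,0.015,0,0,0.018,0.048,0,0,0.032,0.085,0,0,0.046,0.123,0,0,0.06,0.16,0,0,0.074,0.197,0,0,0.088,0.234,0,0,0.102,0.27,0,0,0.116,0.307,0,0,0.13,0.344,0,0,0.142,0.375,0,0,0.15,0.4,0,0]' && python3 -m jog '[0.01,0.03,0,6,0.022,0.06,0,12,0.032,0.085,0,18,0.04,0.105,0,24,0.044,0.115,0,30,0.0453,0.1166,0,32.5,0.0453,0.1166,0,32.5,0.0453,0.1166,0,32.5,0.0453,0.1166,0,32.5]'
python3 - <<'E'
from h import *
import pickle
J=np.load("jig.npz");t=J["R"]@[27,27]+J["o"]
c=cap("wrist","w7.png");pickle.dump((c,telemetry.sense()),open("w7.pkl","wb"))
go([*t,90,27.5],[*t,71.3,27.5])
p=telemetry.sense()["position"];R=Ro.from_quat(telemetry.sense()["ee_rot"]).as_matrix()
for dz,n in((14.1,"bottom"),(-15.9,"top")):
    print(n,[proj(c,p+R@[a,b,dz]).round(1).tolist() for a,b in((14,-14),(14,14))])
im=c["pixels"];hsv=cv2.cvtColor(im,cv2.COLOR_BGR2HSV)
m=((hsv[...,0]>105)&(hsv[...,0]<130)&(hsv[...,1]>120)).astype(np.uint8);m[:230]=0;m[330:]=0;m[:,:270]=0;m[:,380:]=0
cs,_=cv2.findContours(m,0,2);k=max(cs,key=cv2.contourArea);print(cv2.boundingRect(k),cv2.approxPolyDP(cv2.convexHull(k),2,True)[:,0].tolist())
for x in (315,323,331): print(x,im[225:300:3,x].tolist())
E
```

```text
time: 13.2
position: [485.2, 167.7, 136.6]
ee_rot: [0.257, 0.966, -0.001, -0.001]
wrist_force: [-0.4, 0.2, -0.5]
grip_width: 0.298
grip_force: 30.0
time: 13.95
position: [504.8, 287.3, 137.6]
ee_rot: [0.518, 0.855, -0.001, -0.0]
wrist_force: [-0.3, -0.1, -0.8]
grip_width: 0.299
grip_force: 30.0
t 14.0 p [505.  287.2 137.9] yaw 27.57 F [-0.5  0.  -0.5] w 27.5 g 30.0 q [-0.92  0.57  0.45  2.03 -0.41  0.63  0.29]
jog [0.0004, 0.0012, 0.0479] 0.07
jog [0.0004, 0.0012, 0.0666] 0.07
bottom [[295.8, 248.5], [353.5, 248.5]]
top [[290.5, 268.8], [358.9, 268.8]]
(291, 252, 66, 73) [[297, 253], [319, 252], [356, 271], [355, 323], [293, 323], [291, 280]]
315 [[189, 195, 198], [190, 195, 197], [189, 195, 197], [189, 194, 196], [187, 192, 195], [189, 193, 195], [188, 193, 196], [189, 194, 197], [174, 174, 174], [107, 73, 59], [110, 77, 58], [113, 77, 57], [113, 71, 54], [108, 74, 57], [106, 71, 55], [117, 76, 57], [119, 78, 58], [114, 71, 50], [116, 71, 47], [117, 78, 59], [117, 72, 52], [117, 71, 47], [114, 67, 44], [115, 68, 44], [113, 69, 44]]
323 [[190, 195, 196], [189, 195, 197], [189, 194, 196], [188, 193, 196], [189, 193, 196], [189, 194, 196], [188, 193, 196], [187, 193, 196], [185, 190, 191], [106, 77, 64], [106, 71, 57], [114, 77, 60], [113, 77, 59], [107, 71, 58], [105, 73, 52], [113, 71, 55], [119, 81, 59], [117, 76, 54], [116, 69, 48], [130, 107, 96], [143, 142, 145], [141, 134, 134], [130, 112, 103], [124, 87, 69], [116, 68, 46]]
331 [[189, 195, 196], [190, 193, 197], [187, 193, 196], [189, 194, 196], [190, 194, 198], [187, 192, 194], [189, 194, 196], [182, 189, 191], [150, 154, 155], [104, 74, 60], [111, 79, 63], [114, 79, 65], [114, 80, 65], [120, 82, 66], [120, 81, 62], [139, 89, 64], [146, 95, 68], [118, 75, 53], [117, 74, 49], [116, 75, 52], [127, 103, 94], [138, 121, 119], [131, 112, 105], [119, 81, 60], [115, 65, 43]]
```

```bash
python3 -m jog '[0.001,0.001,0.01,0,0.002,0.001,0.03,0,0.002,0.001,0.045,0,0.002,0.001,0.048,0,0.002,0.001,0.048,0,0.002,0.001,0.048,0]' && python3 -m jog '[0,0,0.004,0,0,0,0.008,0,0,0,0.011,0,0,0,0.011,0,0,0,0.011,0]'
python3 -c "
from h import *
J=np.load('jig.npz');t=J['R']@[25.5,27]+J['o']
go([*t,71.3,27.5])"
```

```text
time: 14.5
position: [505.5, 290.1, 90.7]
ee_rot: [0.519, 0.855, -0.0, 0.0]
wrist_force: [0.4, 0.5, 0.3]
grip_width: 0.301
grip_force: 30.0
time: 14.92
position: [505.3, 290.3, 79.6]
ee_rot: [0.518, 0.855, -0.0, 0.0]
wrist_force: [0.9, -1.4, -0.6]
grip_width: 0.298
grip_force: 30.0
t 14.92 p [505.3 290.3  79.6] yaw 27.54 F [ 0.9 -1.4 -0.6] w 27.7 g 30.0 q [-0.87  0.65  0.38  2.06 -0.47  0.51  0.33]
jog [-0.0007, -0.0006, 0.0083] 0.04
```

```bash
python3 -m jog '[-0.0005,-0.0005,0.003,0,-0.0005,-0.0005,0.006,0,-0.0005,-0.0005,0.007,0,-0.0005,-0.0005,0.007,0]' && python3 -m jog '[0,0,0.001,0,0,0,0.002,0,0,0,0.003,0,0,0,0.003,0]'
```

```text
time: 15.25
position: [504.7, 289.8, 72.3]
ee_rot: [0.518, 0.855, -0.0, -0.0]
wrist_force: [0.5, 0.4, -0.5]
grip_width: 0.296
grip_force: 30.0
time: 15.58
position: [504.9, 290.0, 71.0]
ee_rot: [0.518, 0.855, 0.001, -0.0]
wrist_force: [-4.1, -2.0, 18.6]
grip_width: 0.298
grip_force: 30.0
```

```bash
python3 -m jog '[0,0,-0.001,0,0,0,-0.002,0]' && python3 -m jog '[0,0,0,0,0,0,0,0,0,0,0,0,0,0,0,0,0,0,0,0]' 125 && python3 -m jog '[0,0,-0.01,0,0,0,-0.035,0,0,0,-0.06,0,0,0,-0.08,0,0,0,-0.08,0,0,0,-0.08,0]'
python3 - <<'E'
from h import *
J=np.load("jig.npz")
go([*(J["R"]@[55,-60]+J["o"]),160,27.5],[*(J["R"]@[0,-50]+J["o"]),160,27.5])
E
```

```text
time: 15.75
position: [505.0, 290.0, 71.9]
ee_rot: [0.518, 0.855, 0.0, 0.0]
wrist_force: [1.1, -0.4, -0.7]
grip_width: 0.299
grip_force: 30.0
time: 16.17
position: [504.9, 289.8, 71.5]
ee_rot: [0.518, 0.855, -0.0, -0.0]
wrist_force: [-0.4, 0.1, -0.2]
grip_width: 0.508
grip_force: 0.0
time: 16.67
position: [505.4, 290.3, 153.0]
ee_rot: [0.518, 0.855, 0.001, 0.0]
wrist_force: [0.1, -0.6, -0.3]
grip_width: 0.511
grip_force: 0.0
t 16.67 p [505.4 290.3 153. ] yaw 27.57 F [ 0.1 -0.6 -0.3] w 47.5 g 0.0 q [-0.94  0.55  0.47  2.01 -0.4   0.66  0.27]
jog [-0.03, -0.0877, -0.0072] 0.07
jog [0.025, -0.0776, -0.0071] 0.07
```

```bash
python3 -m jog '[-0.01,-0.015,0,0,-0.025,-0.035,0,0,-0.033,-0.053,0,0,-0.033,-0.053,0,0,-0.033,-0.053,0,0,-0.033,-0.053,0,0]'
python3 - <<'E'
from h import *
import pickle
go()
c=cap("wrist","w8.png");pickle.dump((c,telemetry.sense()),open("w8.pkl","wb"))
J=np.load("jig.npz");f=lambda x,y,z:proj(c,[*(J["R"]@[x,y]+J["o"]),z]).round(1).tolist()
for n,a in dict(canTop=(-27,27,104),canBase=(-27,27,69),relTop=(27,27,87),grip=(0,-50,105),ptr=(-34,-30,59),clip=(-42,-69,60)).items(): print(n,f(*a))
cv2.imwrite("pics/v10.png",cv2.resize(c["pixels"][40:280,110:430],None,fx=2.5,fy=2.5,interpolation=cv2.INTER_CUBIC))
E
```

```text
time: 17.17
position: [473.5, 236.6, 151.3]
ee_rot: [0.518, 0.855, -0.0, -0.0]
wrist_force: [0.5, 0.8, 0.4]
grip_width: 0.509
grip_force: 0.0
t 17.17 p [473.5 236.6 151.3] yaw 27.58 F [0.5 0.8 0.4] w 47.4 g 0.0 q [-0.89  0.5   0.46  2.13 -0.39  0.59  0.33]
canTop [424.0, 101.4]
canBase [409.6, 106.8]
relTop [411.2, 198.5]
grip [278.7, 153.7]
ptr [317.0, 96.3]
clip [254.8, 82.6]
```

View pics/v10.png

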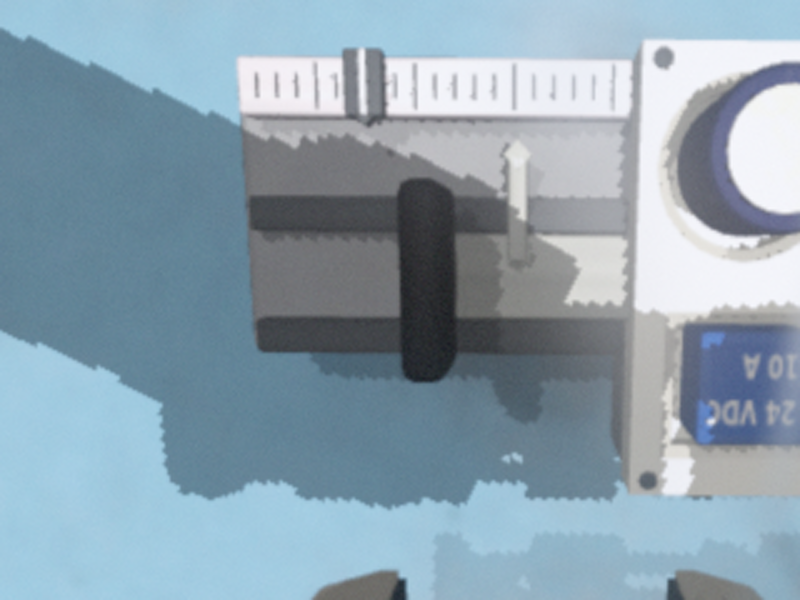

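Both parts are seated, the can upright in the ring and the relay flush in its pocket. In full-picture pixels the pointer tip is at (316.4,96.8) and the clip tip at about (257,88). Next I'll pinch the grip.

Run:
```python
from h import *
import pickle
c,s=pickle.load(open("w8.pkl","rb"));J=np.load("jig.npz");R,o=J["R"],J["o"]
f=lambda X,Y,z:(R.T@(ray(c,((X+.5)/2.5-.5+110,(Y+.5)/2.5-.5+40),z)[:2]-o)).round(2)
print("ptr",f(516,142,59),"clip tip",f(367,122,59),f(367,122,57),"line top",f(362.5,60,63),f(364,90,63),"griptop L/R",f(400,280,105),f(455,280,105), f(428,180,105),f(428,381,105))
go([*(R@[-1.5,-50]+o),110,27.5])
```

```text
ptr [-33.91 -30.6 ] clip tip [-38.64 -68.24] [-38.88 -68.57] line top [-52.49 -68.1 ] [-45.61 -68.02] griptop L/R [ -1.06 -54.85] [ -1.08 -42.98] [-21.68 -48.27] [ 20.79 -49.37]
t 17.22 p [473.7 236.9 151.3] yaw 27.6 F [ 0.6 -0.   0.6] w 47.6 g 0.0 q [-0.9   0.5   0.46  2.13 -0.39  0.59  0.33]
jog [0.0591, -0.0248, 0.0413] 0.1
```

```bash
python3 -m jog '[0.015,-0.007,0,0,0.035,-0.015,0,0,0.052,-0.022,0,0,0.059,-0.025,0.01,0,0.059,-0.025,0.03,0,0.059,-0.025,0.041,0,0.059,-0.025,0.041,0,0.059,-0.025,0.041,0]'
python3 - <<'E'
from h import *
J=np.load("jig.npz");R,o=J["R"],J["o"]
go([*(R@[-1.5,-50.5]+o),72,27.5]);print(R.T@(telemetry.sense()["position"][:2]-o))
E
```

```text
time: 17.88
position: [423.9, 277.1, 110.1]
ee_rot: [0.518, 0.855, -0.001, -0.0]
wrist_force: [0.3, -0.3, -0.6]
grip_width: 0.508
grip_force: 0.0
t 17.88 p [423.9 277.1 110.1] yaw 27.58 F [ 0.3 -0.3 -0.6] w 47.3 g 0.0 q [-0.97  0.54  0.41  2.21 -0.46  0.47  0.28]
jog [0.0004, 0.0002, 0.0381] 0.08
[ -1.11802843 -50.70715575]
```

```bash
python3 -m jog '[0,0,0.01,0,0,0,0.024,0,0,0,0.034,0,0,0,0.038,0,0,0,0.038,0,0,0,0.038,0]' && python3 -m jog '[0,0,0,0,0,0,0,0,0,0,0,0,0,0,0,0,0,0,0,0,0,0,0,0,0,0,0,0]' 255
python3 - <<'E'
from h import *
J=np.load("jig.npz");R,o=J["R"],J["o"]
go();print(R.T@(telemetry.sense()["position"][:2]-o))
E
```

```text
time: 18.38
position: [423.9, 276.6, 72.6]
ee_rot: [0.519, 0.855, -0.0, -0.0]
wrist_force: [-0.6, 0.5, -0.2]
grip_width: 0.509
grip_force: 0.0
time: 18.97
position: [424.1, 277.1, 72.8]
ee_rot: [0.518, 0.855, 0.0, 0.0]
wrist_force: [0.2, 0.6, -0.1]
grip_width: 0.106
grip_force: 30.0
t 18.97 p [424.1 277.1  72.8] yaw 27.54 F [ 0.2  0.6 -0.1] w 9.9 g 30.0 q [-0.92  0.6   0.33  2.23 -0.52  0.38  0.32]
[ -0.93281203 -50.5233474 ]
```

```bash
python3 -m jog '[0,-0.002,0,0,0,-0.006,0,0,0,-0.012,0,0,0,-0.019,0,0,0,-0.026,0,0,0,-0.032,0,0,0,-0.036,0,0,0,-0.0375,0,0,0,-0.0375,0,0,0,-0.0375,0,0,0,-0.0375,0,0]'
python3 - <<'E'
from h import *
import pickle
J=np.load("jig.npz");R,o=J["R"],J["o"]
go();print(R.T@(telemetry.sense()["position"][:2]-o))
c=cap("wrist","w9.png");pickle.dump((c,telemetry.sense()),open("w9.pkl","wb"))
f=lambda x,y,z:proj(c,[*(R@[x,y]+o),z]).round(1).tolist()
print("ptr pred",f(-34,-68,59),"clip",f(-38.7,-68.2,59),f(-47,-68.1,63))
g=cv2.cvtColor(c["pixels"],cv2.COLOR_BGR2GRAY);u,v=map(int,f(-38.7,-68.2,59));np.set_printoptions(linewidth=250)
print(u,v);print(g[v-22:v+26,u-14:u+16])
E
```

```text
time: 19.88
position: [392.6, 260.9, 72.8]
ee_rot: [0.518, 0.855, 0.002, 0.001]
wrist_force: [6.5, 4.6, -6.2]
grip_width: 0.106
grip_force: 30.0
t 19.88 p [392.6 260.9  72.8] yaw 27.56 F [ 6.5  4.6 -6.2] w 9.9 g 30.0 q [-0.92  0.57  0.3   2.31 -0.54  0.32  0.33]
[ -1.12411326 -86.00718947]
ptr pred [362.1, 209.9] clip [361.9, 200.0] [363.5, 183.3]
361 200
[[147 146 148 ... 187 207 189]
 [145 146 147 ... 187 214 190]
 [144 148 148 ... 210 218 190]
 ...
 [108 106 108 ... 172 172 174]
 [110 103 109 ... 173 172 174]
 [107 107 108 ... 173 172 174]]
```

```bash
cat > prof.py <<'E'
from h import *
import pickle,sys
c,s=pickle.load(open(sys.argv[1],"rb"));g=cv2.cvtColor(c["pixels"],cv2.COLOR_BGR2GRAY)
print("cols 346..382")
for v in range(172,240,3): print(v,' '.join(f"{int(x):3d}" for x in g[v,346:383]))
E
python3 prof.py w9.pkl
```

```text
cols 346..382
172 148 150 152 150 144 122  99  96  98 102  99 100  99 101 100 125 160 165 161 143 123 130 134 134 132 129 131 148 195 222 225 225 226 225 227 226 227
175 127 146 150 149 145 124  95  97 101 100  98  97  99 102 104 128 161 164 156 124 128 133 132 132 132 132 131 151 199 216 198 184 206 224 227 226 226
178 132 147 146 148 139 110  95  94  97  95  99  99 101 101 103 128 163 165 168 152 136 131 132 131 131 131 128 143 187 207 189 164 206 224 226 227 226
181 130 145 145 145 139 109  91  94  95  95  94  96  99  99 108 131 180 211 206 151 131 132 133 130 131 129 127 167 218 214 175 160 206 224 225 227 226
184 131 147 149 149 137 110  92  93  93  97  96  94  98  96 110 162 214 220 207 142 131 130 132 131 132 128 126 166 219 212 171 171 220 226 225 226 227
187 132 144 149 144 138 110  92  92  91  92  97  97  97  94 105 136 161 168 153 114 113 126 127 129 130 126 127 164 212 214 182 185 222 225 225 225 226
190 142 143 142 142 132  96  87  90  89  94  90  93  90  93 110 138 160 159 138 101  98  94  96  97  96 106 116 170 218 224 223 222 223 225 224 224 225
193 138 140 140 140 13
[... 1709 characters left out ...]
 108 101 112 118 121 120 120 121 116 121 115 123 145 167 169 172 172 173 173 172 172 174 172
229 103 104 103 109 104 108 106 106 109 106 105 105 106 105 106 100 114 116 119 120 119 117 119 118 115 117 131 113 102 110 120 135 146 167 166 155 119
232  62  59  61  61  63  62  64  62  64  66  65  68  67  63  75  94 111 116 116 116 122 121 117 116 129 132  81  71  71  74  73  72  74  72  72  72  77
235  67  68  67  69  68  68  66  72  69  72  72  72  73  73  81  95 112 116 118 116 117 115 118 142 169 144 101  97  99  99 100  98  99  99  95  93  99
238  67  69  69  67  65  73  71  70  71  72  75  70  74  73  77  99 110 117 118 116 118 117 116 114 112 104 106 110 110 110 114 112 113 115 112 112 111
```

```bash
python3 -m jog '[0,-0.001,0,0,0,-0.0021,0,0,0,-0.0021,0,0,0,-0.0021,0,0,0,-0.0021,0,0,0,-0.0021,0,0]'
python3 - <<'E'
from h import *
import pickle
J=np.load("jig.npz");R,o=J["R"],J["o"]
go();print(R.T@(telemetry.sense()["position"][:2]-o))
c=cap("wrist","w10.png");pickle.dump((c,telemetry.sense()),open("w10.pkl","wb"))
f=lambda x,y,z:proj(c,[*(R@[x,y]+o),z]).round(1).tolist()
for x in(-39,-34,-28,-22):print(x,f(x,-68.2,59),f(x,-69.2,59))
E
python3 prof.py w10.pkl
```

```text
time: 20.43
position: [390.8, 260.0, 72.8]
ee_rot: [0.518, 0.855, 0.002, 0.001]
wrist_force: [6.8, 4.8, -8.0]
grip_width: 0.108
grip_force: 30.0
t 20.43 p [390.8 260.   72.8] yaw 27.56 F [ 6.8  4.8 -8. ] w 10.1 g 30.0 q [-0.92  0.57  0.3   2.31 -0.54  0.31  0.33]
[ -1.15646774 -87.97406328]
-39 [366.1, 199.4] [364.0, 199.4]
-34 [365.8, 209.9] [363.7, 209.9]
-28 [365.5, 222.3] [363.4, 222.3]
-22 [365.2, 234.5] [363.1, 234.5]
cols 346..382
172 154 153 152 152 155 154 154 155 151 142 105 102 104 107 105 107 102 104 106 118 154 193 215 191 134 133 134 135 136 136 133 131 177 226 230 231 231
175 151 152 143 115 132 153 154 156 153 141 103  99 102 103 101 104 105 103 110 148 205 223 220 195 146 136 139 136 136 134 133 142 191 225 219 185 202
178 154 149 139 105 128 149 154 152 147 126  98 101 100 100 103 102 104 105 114 152 208 224 218 180 141 136 137 137 135 135 131 132 161 190 207 160 197
181 151 148 137 101 123 150 151 151 146 127 100 100 102  99 103 111 127 132 139 173 218 226 217 177 138 136 133 136 135 134 134 154 203 220 195 162 207
184 150 146 127 101 125 149 152 153 146 124  99  9
[... 2137 characters left out ...]
 111 105 113 120 126 125 121 125 129 157 186 169 153 159 163 171 176 175 175 178 178 177 177
229 107 108 107 108 110 111 110 108 111 110 110 111 108 109 109 102 115 122 123 123 123 121 132 153 151 135 108 122 146 170 164 137 118 115 125 138 150
232  59  59  64  64  64  62  65  64  66  65  66  71  71  68  77  95 113 119 122 123 121 122 117 124 139 145  88  74  74  77  78  71  77  72  76  74  73
235  70  69  70  71  70  72  71  71  73  75  73  72  73  76  81  99 116 120 122 121 121 120 121 119 115 109  93  98 100 102 100 101  98 102 102 101 104
238  71  70  65  69  72  76  70  70  73  72  78  74  76  75  82  97 116 118 122 121 121 119 119 118 114 110 108 113 114 114 113 116 117 116 115 115 115
```

```bash
python3 -m jog '[0,-0.0003,0,0,0,-0.0003,0,0,0,-0.0003,0,0,0,-0.0003,0,0,0,-0.0003,0,0,0,-0.0003,0,0]'
python3 - <<'E'
from h import *
import pickle
J=np.load("jig.npz");R,o=J["R"],J["o"]
go();print(R.T@(telemetry.sense()["position"][:2]-o))
c=cap("wrist");g=cv2.cvtColor(c["pixels"],cv2.COLOR_BGR2GRAY)
for v in(193,196,199,202,208,210,211,212,214,216,217,235):print(v,' '.join(f"{int(x):3d}" for x in g[v,356:380]))
# confirm the seated parts are still as they were, from the top camera
t=cap("top");a=pickle.load(open("d0.pkl","rb"))["top"]
for n,x,y,z in(("can",-27,27,104),("relay",27,27,87)):
    u,v=proj(t,[*(R@[x,y]+o),z]).astype(int);print(n,(u,v),t["pixels"][v,u].tolist(),a["pixels"][v,u].tolist())
E
```

```text
time: 20.98
position: [390.8, 259.9, 72.8]
ee_rot: [0.518, 0.855, 0.002, 0.001]
wrist_force: [6.2, 5.9, -8.6]
grip_width: 0.107
grip_force: 30.0
t 20.98 p [390.8 259.9  72.8] yaw 27.56 F [ 6.2  5.9 -8.6] w 9.9 g 30.0 q [-0.92  0.57  0.3   2.31 -0.54  0.31  0.33]
[ -1.15178631 -88.03840803]
193  97  92  97  97  96  98  98  98 100 129 165 167 158 114  99  99 108 117 128 129 129 170 221 224
196  88  89  93  93 100  97  93  97 101 133 165 168 157 115  97  95  98 109 129 129 121 113 112 118
199 109 104  93  93  91  92  91  91  95 106 132 131 124  98  95  94  95 101 104 103 105 100 106 107
202 117 119 117 119 118 119 117 110 103 101  96  95 103 104 108 103 108 106 106 102 104 104 104 111
208 115 115 117 119 117 119 118 117 115 118 117 113 106 105 103 105 116 117 120 116 116 116 118 117
210 114 113 114 117 116 113 119 115 111 106 109 116 115 115 115 118 120 121 119 119 117 118 119 120
211 114 116 114 116 114 118 116 110 106 109 116 122 125 116 116 118 118 118 119 118 119 116 119 116
212 111 114 116 115 113 116 111 104 109 119 123 125 123 122 120 120 120 118 120 121 118 115 119 120
214 114 114 114 112 109 102 107 118 121 123 123 122 128 125 125 123 123 119 117 120 136 164 156 131
216 115 112 114 110 109 118 122 123 125 123 124 125 126 127 123 127 123 124 125 137 167 178 178 175
217 113 112 115 114 119 120 123 125 122 127 124 125 126 125 126 125 125 127 137 158 176 178 179 178
235  74  71  73  76  82 101 113 119 121 122 119 122 145 183 179 149 101 100 100 101 102 101 104 104
can (np.int64(198), np.int64(247)) [233, 230, 232] [214, 214, 214]
relay (np.int64(221), np.int64(237)) [158, 97, 55] [213, 211, 211]
```

```bash
python3 -c "
from rig import finish_job
print(finish_job())"
```

```text
the job is handed in; nothing more can be done
None
```

The capacitor can and relay cube are both seated on their nest floors and released, and the gripper is holding the slide with its pointer within about 0.3 mm of the index mark; I handed the job in at about 21 s.

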